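# Take the egg caddy out of the door rack and hold it level

## Robot

A 6-joint arm with a two-finger parallel gripper is mounted at the origin on the work surface. World frame = base frame: x ahead of the robot, y to its left, z up, the work surface at z = 0. Lengths are in m, angles in rad, forces in N, time in s.
With the tool pointing down it reaches from about 0.375 to 0.9 m from the base axis. Payload 3.1 kg.
Tool frame: the origin (TCP) lies at the very end of the fingers, on their centre line; the grasp point (between the pads) lies 19 mm behind it; z points along the fingers, x is the direction in which the jaws open and shut, and the axes are right-handed (so a half turn about z gives the same grasp; the last joint's range is limited). The gripper opens to 85 mm and grips with 20 to 120 N. Pads are 22 mm wide; open, the fingers measure 114 mm over their backs; the gripper's body (76 mm by 85 mm) begins 54 mm behind the grasp point. The pads swing forward as they close: fully open they stand 13 mm farther back than shut.
Start: joints at [-0.178, 0.527, 1.433, -0, 1.181, -0.178], TCP at [0.625, 0, 0.231] pointing down, gripper open.
Joint ranges: [-3.08, 3.08], [-0.75, 2.2], [0.22, 2.44], [-1.43, 4.57], [0, 2.65], [-2.85, 2.85]. Speed limits (rad/s): [2.79, 2.79, 3.14, 3.14, 3.14, 3.14].

## Interface

Orientations are given as a unit quaternion [w, x, y, z].
In Python, from cell import r gives the robot as it stands.
- The arm moves only by the tool move_arm, never from a script. Its argument "deltas" is a list of rows, each a list of 3 entries, a list of its own where there are three numbers: the shift along the world's x, y, z scaled (see below), then the turn, a rotation vector about the world's x, y, z scaled (see below), then the closure, from -1 (fully open) to 1 (shut). A call has 1 to 20 rows; each row is the pose to reach, as a shift and turn from the pose commanded when the call began; what a row does not reach only later rows make up. The controller multiplies each number of a shift by 200 mm and each number of a turn by 0.5 rad. A row lasts 1/10 s, in which the tool goes at most 50 mm and 8.59 degrees, less where a joint would pass 70% of its speed; a pose out of reach is approached as far as the arm can. A call with a number of a shift or a turn outside -1 to 1 is refused whole. A call with a gripper value outside its range is refused whole. The fingers move at their own pace and stop on an object; "force" is the grip in N (left out, the last holds). Time passes only in rows, so rows that repeat a pose let the fingers close. It gives the time, the measured TCP pose, the force and the opening at its end, in the units of the state.
- r.get_obs(): the state, without advancing time (a new reading comes with each control period).
- r.capture(name): name is "scene" or "side" or "wrist"; returns a dict with "img" (400x640x3 uint8, red, green, blue), "fx", "fy", "cx", "cy" (pixels), "xyz" and "orientation" of the camera in the world. Camera axes: x right, y down, z forward; pixel columns grow to the right and rows downward; lengths in m; the calibration is good to about 2 mm. A picture is of the moment at which its call begins. There is no depth.
- r.close_job(): hands the job in, once; it reports no verdict.
The state is a dict: "time_s": time; "joint_positions": joint angles; "dq": joint speeds; "joint_efforts": joint torques, N m; "position": TCP position; "orientation": TCP orientation; "ft_force": force on the tool from outside, world axes, zero at the start; "torque": the same for the moment, N m; "width": opening from 0.0 (shut) to 1.0 (fully open).
Only numpy, scipy, OpenCV 4.12 (cv2) and the standard library are available. Lean on these libraries where they do the work, as an engineer would, in place of code of your own. Each camera call takes 0.05 s, during which the arm holds its last target.

## Task

The painted wooden eggs stand in a small caddy on the rack inside the cupboard's door: swing the door wide open by its handle (75 degrees or a little more) so that the rack comes out with the caddy on it, then let go of the handle. Grip the caddy by its upright post, lift it off the rack to at least 10 cm above it and hold it there still and level for three seconds, both eggs standing in it. Finish while still holding it up like that, with the door left open and everything else on the bench left where it is.

Things in the scene. Friction and masses are not known exactly. Their poses are not given: they have to be found in the camera images.
- cupboard_door (a joint): door angle in rad: 0 shut (as it always starts), grows to 1.9 as it opens, clockwise seen from above. No latch; light friction (under 3 N at the handle), it stays where it is left. Opened 1.3 rad, the rack and caddy stand free in front of the cupboard and can be reached from above
- door_handle (a point): grip point on the handle, an upright round dark steel bar 14 mm across, 38 mm out from the door's outer face, 198 mm along the door from the hinge line. The point is on the bar's axis at height 203 mm, 12 mm below its top; above 165 mm the bar is free of its arms: pinch it from above. Axes as the door: x through it to the inside, -y from hinge to free edge, z up; they turn with it
- door_hinge (a point): point on the door's upright hinge line (outer left edge of the door, seen from the side where the handle is), at height 119 mm; axes as the door, turning with it
- rack (a point): centre of the floor (top face, height 70 mm) of the rack on the door's inside; it takes 73 x 141 mm, lips 16 mm high at its front and both ends, door panel behind (37 mm from this point). Axes as the door
- cupboard: low wooden bench cupboard 150 deep x 220 wide x 235 mm high with a roof, fixed to the bench; origin at the centre of its underside, x from its front (door) to its back, y along its width to the hinge side. Door 15 mm thick, top edge at 222 mm, hinge line at x=-75, y=+110 mm
- caddy: open wooden egg caddy 62 (x) x 135 (y), walls 30 high, in the middle a dark upright post 20 thick (y), 34 wide (x), flat top 135 above the underside (mm). Origin: centre of the underside, z up; starts on the rack, y along the door. 0.25 to 0.45 kg with eggs, balanced about the post. Gripped from above along y, 110 to 125 above the underside, the fingers clear the eggs
- egg_blue: blue wooden egg with a flat foot, 42 mm across, 54 mm tall, standing in one compartment of the caddy; origin under its foot, z up
- egg_green: green wooden egg with a flat foot, 42 mm across, 54 mm tall, standing in the other compartment; origin under its foot, z up
- mallet_big: carver's mallet of pale wood standing on its head, 90 mm across, 240 mm tall; origin under its centre (a bystander: leave it alone)
- mallet_small: reddish-brown carver's mallet standing on its head, 68 mm across, 200 mm tall; origin under its centre (a bystander: leave it alone)
- gouge_yellow: gouge lying on the bench, yellow handle, about 235 mm long, 28 mm thick; origin near its middle on the bench, x along it to the blade (a bystander: leave it alone)
- gouge_orange: gouge lying on the bench, orange handle, about 235 mm long, 28 mm thick; origin near its middle on the bench, x along it to the blade (a bystander: leave it alone)
- turned_bowl: small turned wooden bowl, 110 mm across, 45 mm high; origin under its centre (a bystander: leave it alone)
- sanding_block: cork sanding block 100 x 60 x 35 mm; origin under its centre (a bystander: leave it alone)
- wood_blank: pale upright wood cylinder, 60 mm across, 70 mm high; origin under its centre (a bystander: leave it alone)

How it is judged:
By the outcome, as a careful person would: the job done as asked, in the order asked, and still so for the second after the job is handed in, while the arm keeps its last pose, push and grip.
It also fails if it takes over 61 s, if anything falls off the work surface, if the arm or the gripper's body presses on something with over 40 N, if the wrist force passes 120 N, or if a joint passes its speed limit or range.

## Working session

There is one attempt and no reset: what is moved stays moved. The work goes in short steps, Python scripts to look and compute and a tool call to move; the robot and the scene stay as the last step left them, time stands still between calls to the robot, and variables do not carry over. Pictures are saved under pics/ and viewed, and the job is handed in when it is done.

Besides the shell and the picture viewer there is one more tool, called after "Call:" as name([rows], argument=value, ...), one row to a line, values as JSON. move_arm: Moves the arm, as the interface text tells. Its arguments: {"type":"object","properties":{"deltas":{"type":"array","items":{"type":"array"}},"force":{"type":"number"}},"required":["deltas"]}

```bash
mkdir -p pics; ls; cat > h.py <<'E'
import numpy as np, cv2, json
from cell import r
from scipy.spatial.transform import Rotation as R
def cap(n,fn):
    c=r.capture(n); cv2.imwrite('pics/'+fn+'.png',cv2.cvtColor(c['img'],cv2.COLOR_RGB2BGR))
    np.save('pics/'+fn+'.npy',c,allow_pickle=True); return c
def load(fn): return np.load('pics/'+fn+'.npy',allow_pickle=True).item()
def rot(c):
    q=c['orientation']; return R.from_quat([q[1],q[2],q[3],q[0]]).as_matrix()
def ray(c,u,v): 
    d=rot(c)@np.array([(u-c['cx'])/c['fx'],(v-c['cy'])/c['fy'],1]); return np.array(c['xyz']),d
def onz(c,u,v,z):
    o,d=ray(c,u,v); return o+d*(z-o[2])/d[2]
def proj(c,p):
    q=rot(c).T@(np.array(p)-np.array(c['xyz'])); return q[0]/q[2]*c['fx']+c['cx'],q[1]/q[2]*c['fy']+c['cy']
def tri(a,ua,b,ub):
    o1,d1=ray(a,*ua);o2,d2=ray(b,*ub)
    s=np.linalg.lstsq(np.c_[d1,-d2],o2-o1,rcond=None)[0]
    p,q=o1+s[0]*d1,o2+s[1]*d2; return (p+q)/2,np.linalg.norm(p-q)
E
python3 - <<'E'
from h import *
for n in ['scene','side','wrist']:
    c=cap(n,n+'0'); print(n,c['xyz'],c['orientation'],c['fx'])
print(r.get_obs())
E
```

```text
pics
scene [0.37970903 0.35816442 1.44496411] [ 0.0213569  -0.13733364  0.97824446 -0.15401664] 438.5415543318293
side [ 0.84476396 -0.29684471  1.3993793 ] [-0.14367512  0.89010934  0.42606761 -0.07435867] 463.22583146977223
wrist [0.62429974 0.073505   0.37315297] [ 1.44282872e-01  9.89536288e-01  4.19657189e-04 -4.59508364e-04] 280.15889194563647
{'time_s': 0.15, 'joint_positions': array([-1.78525652e-01,  5.28265990e-01,  1.43361977e+00,  2.81800766e-05,
        1.18140673e+00, -1.78492633e-01]), 'dq': array([-0.00042081, -0.00367493, -0.00400004, -0.00010051,  0.0004268 ,
        0.00145204]), 'joint_efforts': array([ 1.17890530e-03, -4.42742836e+01, -1.78276026e+01, -2.15643640e-04,
        5.61750654e-03, -9.84718270e-06]), 'position': array([6.24445216e-01, 1.21400619e-04, 2.30546462e-01]), 'orientation': array([-1.63737220e-04,  9.99999638e-01, -2.18694701e-05, -8.34098123e-04]), 'ft_force': array([-0.48276446, -0.2062388 ,  0.24707433]), 'torque': array([ 0.02706519,  0.01456705, -0.00101001]), 'width': 1.0013769249927562}
```

View pics/scene0.png

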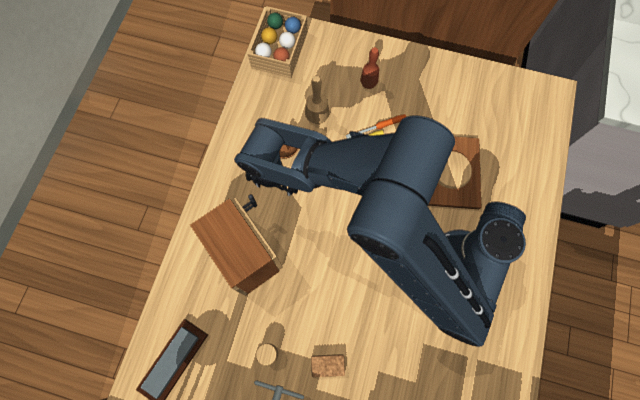

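View pics/side0.png

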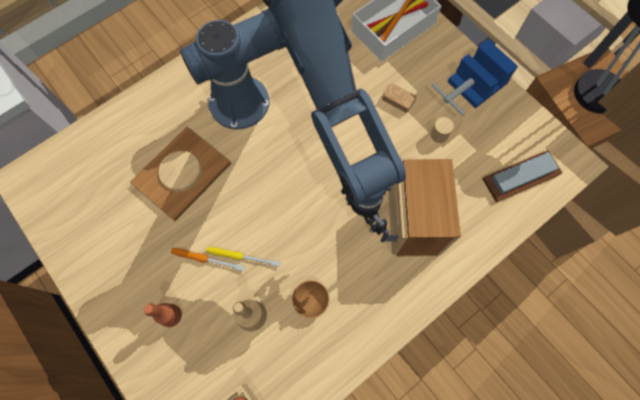

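View pics/wrist0.png

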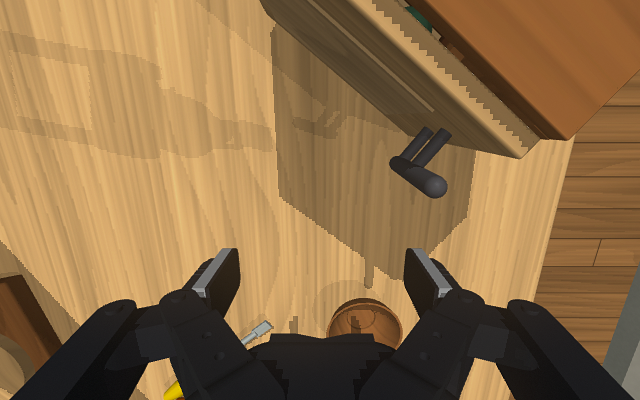

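The scene shows the cupboard roof at about (235,245) and the handle at (250,203). In the wrist view the handle's bar top is at about (434,187). I'll zoom in for the corners.

```bash
python3 - <<'E'
from h import *
a=load('scene0')['img'][180:310,170:310];b=load('side0')['img'][140:270,340:480]
f=lambda x:cv2.resize(x,None,fx=4,fy=4,interpolation=cv2.INTER_CUBIC)
cv2.imwrite('pics/za.png',f(a)[:,:,::-1]);cv2.imwrite('pics/zb.png',f(b)[:,:,::-1])
E
```

```text
(no output)
```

View pics/za.png

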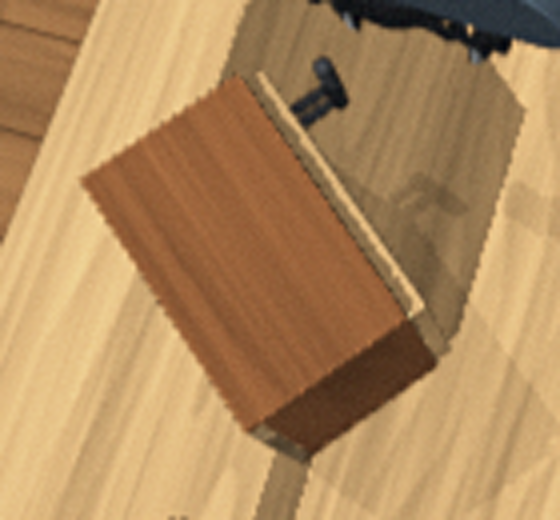

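View pics/zb.png

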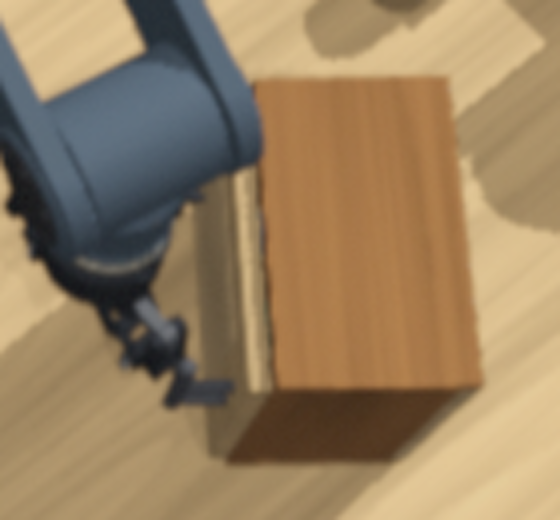

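```bash
cat > cal.py <<'E'
from h import *
s=load('scene0');d=load('side0');w=load('wrist0')
S=[onz(s,*p,.235)[:2] for p in [(229.3,198.5),(190.2,225),(232.2,287.5),(272,260)]]
D=[onz(d,*p,.235)[:2] for p in [(408.5,237),(460.5,236),(452,159),(404,159)]]
for X in (S,D):
    X=np.array(X); print(X.round(4).tolist(),[round(float(np.linalg.norm(X[i]-X[(i+1)%4])),4) for i in range(4)])
# handle top z=.215
print('handle scene',onz(s,170+323/4,180+66/4,.215),'side',onz(d,340+225/4,140+390/4,.215),'wrist',onz(w,434,187,.215))
# side: roof back-right... axes
C=(np.array(S)+np.array(D))/2
c=C.mean(0); ux=(C[1]+C[2]-C[0]-C[3]);ux/=np.linalg.norm(ux); uy=C[2]+C[3]-C[0]-C[1];uy/=np.linalg.norm(uy)
print(c,ux,uy,np.degrees(np.arctan2(ux[1],ux[0])),np.degrees(np.arctan2(-uy[0],uy[1])))
E
python3 cal.py
```

```text
[[0.7411, 0.064], [0.8211, 0.169], [0.648, 0.301], [0.5672, 0.1999]] [0.132, 0.2177, 0.1294, 0.2207]
[[0.7429, 0.0588], [0.8252, 0.165], [0.6543, 0.299], [0.5718, 0.1972]] [0.1343, 0.2172, 0.131, 0.2201]
handle scene [0.68838585 0.0359083  0.215     ] side [0.72196397 0.03894491 0.215     ] wrist [0.68948711 0.03463562 0.215     ]
[0.69643484 0.18172626] [0.61805143 0.78613767] [-0.78683808  0.61715948] 51.82602127626306 51.89099965979622
```

```bash
python3 - <<'E'
from h import *
s=load('scene0');d=load('side0');w=load('wrist0')
print('bowl',onz(d,311,299,.03),onz(w,365,318,.045),'mallets base-ish',onz(d,249,314,.05),onz(d,163,314,.05),'gouges',[onz(d,*p,.014).round(3) for p in [(172,250),(242,268),(208,250),(278,264)]])
print('block',onz(d,400,97,.035),'blank',onz(d,442,127,.07))
E
```

```text
bowl [ 0.68504797 -0.22514857  0.03      ] [ 0.68495098 -0.19539224  0.045     ] mallets base-ish [ 0.60965717 -0.39014646  0.05      ] [ 0.45549287 -0.58187896  0.05      ] gouges [array([ 0.3  , -0.464,  0.014]), array([ 0.48 , -0.329,  0.014]), array([ 0.369, -0.378,  0.014]), array([ 0.538, -0.237,  0.014])]
block [0.34712972 0.42411368 0.035     ] blank [0.52640135 0.43634797 0.07      ]
```

Call:
move_arm([
  [[0, 0, 0.05], [0, 0, -0.1], -1],
  [[0.05, 0.03, 0.1], [0, 0, -0.25], -1],
  [[0.12, 0.06, 0.12], [0, 0, -0.4], -1],
  [[0.19, 0.1, 0.12], [0, 0, -0.6], -1],
  [[0.26, 0.13, 0.12], [0, 0, -0.75], -1],
  [[0.3, 0.155, 0.12], [0, 0, -0.9], -1],
  [[0.325, 0.17, 0.12], [0, 0, -1], -1],
  [[0.325, 0.17, 0.12], [0, 0, -1], -1],
])

```text
time_s: 0.95
position: [0.6902, 0.0345, 0.2546]
orientation: [-0.0, 0.969, -0.247, -0.0]
ft_force: [-0.4, 0.1, -0.6]
width: 0.997
```

Call:
move_arm([
  [[0, 0, 0], [0, 0, -0.1], -1],
  [[0, 0, 0], [0, 0, -0.2], -1],
  [[0, 0, 0], [0, 0, -0.3], -1],
  [[0, 0, 0], [0, 0, -0.33], -1],
  [[0, 0, 0], [0, 0, -0.33], -1],
  [[0, 0, 0], [0, 0, -0.33], -1],
])

```text
time_s: 1.55
position: [0.6898, 0.0339, 0.2552]
orientation: [0.0, 0.945, -0.326, -0.0]
ft_force: [0.3, 0.4, 0.4]
width: 1.0
```

```bash
python3 - <<'E'
from h import *
w=cap('wrist','wrist1');s=cap('scene','scene1');d=cap('side','side1');o=r.get_obs();print(o['position'],o['orientation'],o['joint_positions'],o['ft_force'])
f=lambda x:cv2.resize(x,None,fx=4,fy=4,interpolation=cv2.INTER_CUBIC)
cv2.imwrite('pics/zc.png',f(s['img'][180:310,170:310])[:,:,::-1])
print(proj(w,[.690,.0342,.215]))
E
```

```text
[0.68993554 0.03398729 0.25530229] [ 1.53755682e-05  9.45306577e-01 -3.26183191e-01 -1.89533137e-05] [-1.12158224e-01  5.97837995e-01  1.22509659e+00 -2.24423792e-05
  1.31870177e+00  5.52373588e-01] [ 0.74154275 -0.94416378 -0.37167243]
(np.float64(322.1288579902454), np.float64(225.50129048709175))
```

View pics/wrist1.png

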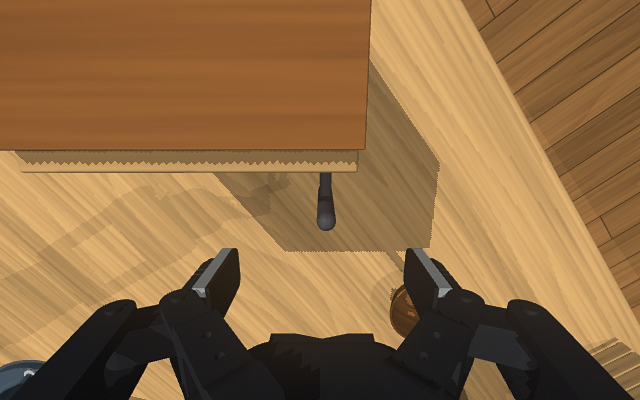

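View pics/zc.png

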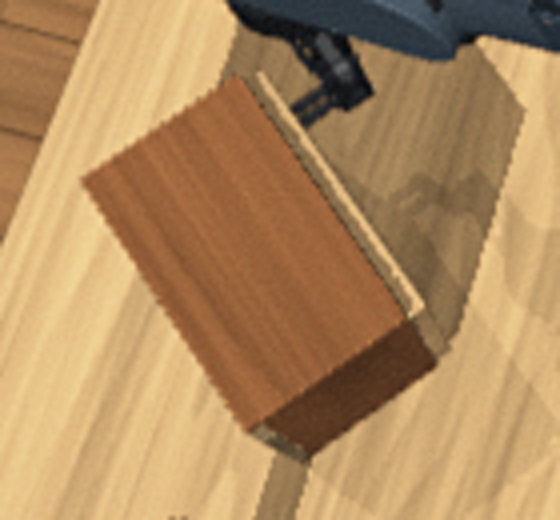

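The door edge is level in the wrist view, so the yaw matches. The bar's top is at about (326,221), against a predicted (322,225).

```bash
python3 - <<'E'
from h import *
w=load('wrist1'); 
for p in [(326,221),(326,228),(326,214)]: print(onz(w,*p,.215))
# roof corner & door corner seen
print('roof corner',onz(w,366,150,.235),'door free outer top',onz(w,358,172,.222),'left',onz(w,21,171,.222))
E
```

```text
[0.69419202 0.03518901 0.215     ]
[0.69098402 0.03104486 0.215     ]
[0.69735155 0.03927053 0.215     ]
roof corner [0.74343898 0.06168717 0.235     ] door free outer top [0.73211384 0.05111048 0.222     ] left [0.56382597 0.18345615 0.222     ]
```

Call:
move_arm([
  [[0.01, 0.0, -0.07], [0, 0, 0], -1],
  [[0.0125, 0.0025, -0.15], [0, 0, 0], -1],
  [[0.0125, 0.0025, -0.23], [0, 0, 0], -1],
  [[0.0125, 0.0025, -0.3], [0, 0, 0], -1],
  [[0.0125, 0.0025, -0.34], [0, 0, 0], -1],
  [[0.0125, 0.0025, -0.355], [0, 0, 0], -1],
  [[0.0125, 0.0025, -0.355], [0, 0, 0], 1],
  [[0.0125, 0.0025, -0.355], [0, 0, 0], 1],
  [[0.0125, 0.0025, -0.355], [0, 0, 0], 1],
  [[0.0125, 0.0025, -0.355], [0, 0, 0], 1],
  [[0.0125, 0.0025, -0.355], [0, 0, 0], 1],
  [[0.0125, 0.0025, -0.355], [0, 0, 0], 1],
  [[0.0125, 0.0025, -0.355], [0, 0, 0], 1],
  [[0.0125, 0.0025, -0.355], [0, 0, 0], 1],
], force=50)

```text
time_s: 3.1
position: [0.6936, 0.0337, 0.1851]
orientation: [0.0, 0.945, -0.327, 0.002]
ft_force: [2.6, -3.3, 2.7]
width: 0.144
```

```bash
python3 - <<'E'
from h import *
w=cap('wrist','wrist2');o=r.get_obs();print(o['position'],o['width'],o['ft_force'],o['torque'])
# arc: three legs of 27 deg
H=np.array([.561,.185]); p0=o['position'][:2]; v=p0-H; print(np.linalg.norm(v),np.degrees(np.arctan2(v[1],v[0])))
v*=.2016/np.linalg.norm(v)
L=np.radians(27)
for k in range(3):
    R0=lambda t:H+np.array([[np.cos(t),np.sin(t)],[-np.sin(t),np.cos(t)]])@v
    print('leg',k)
    for i in range(1,21):
        f=i/20
        e=f if k==1 else ((f*f*(2-f)) if k==0 else 1-((1-f)**2*(1+f)))
        print([[*( (R0(L*(k+e))-R0(L*k))/.2).round(3).tolist(),0],[0,0,round(-L*e/.5,3)],1],end=', ')
    print()
E
```

```text
[0.69366557 0.03378756 0.18516008] 0.1465819321593468 [ 2.12587331 -2.89996484  2.95451282] [-0.45930751 -0.36237999 -0.00298498]
0.20116002756996235 -48.738046100181236
leg 0
[[-0.002, -0.002, 0], [0, 0, np.float64(-0.005)], 1], [[-0.007, -0.006, 0], [0, 0, np.float64(-0.018)], 1], [[-0.015, -0.013, 0], [0, 0, np.float64(-0.039)], 1], [[-0.026, -0.022, 0], [0, 0, np.float64(-0.068)], 1], [[-0.04, -0.033, 0], [0, 0, np.float64(-0.103)], 1], [[-0.056, -0.046, 0], [0, 0, np.float64(-0.144)], 1], [[-0.075, -0.06, 0], [0, 0, np.float64(-0.19)], 1], [[-0.096, -0.074, 0], [0, 0, np.float64(-0.241)], 1], [[-0.119, -0.09, 0], [0, 0, np.float64(-0.296)], 1], [[-0.144, -0.105, 0], [0, 0, np.float64(-0.353)], 1], [[-0.17, -0.12, 0], [0, 0, np.float64(-0.413)], 1], [[-0.197, -0.135, 0], [0, 0, np.float64(-0.475)], 1], [[-0.225, -0.149, 0], [0, 0, np.float64(-0.538)], 1], [[-0.254, -0.163, 0], [0, 0, np.float64(-0.6)], 1], [[-0.283, -0.175, 0], [0, 0, np.float64(-0.663)], 1], [[-0.311, -0.186, 0], [0, 0, np.float64(-0.724)], 1], [[-0.339, -0.196, 0], [0, 0, np.float64(-0.783)], 1], [[-0.367, -0.2
[... 1587 characters left out ...]
-0.405)], 1], [[-0.222, 0.078, 0], [0, 0, np.float64(-0.467)], 1], [[-0.249, 0.092, 0], [0, 0, np.float64(-0.529)], 1], [[-0.276, 0.107, 0], [0, 0, np.float64(-0.589)], 1], [[-0.301, 0.122, 0], [0, 0, np.float64(-0.647)], 1], [[-0.324, 0.136, 0], [0, 0, np.float64(-0.701)], 1], [[-0.345, 0.15, 0], [0, 0, np.float64(-0.752)], 1], [[-0.365, 0.164, 0], [0, 0, np.float64(-0.798)], 1], [[-0.381, 0.176, 0], [0, 0, np.float64(-0.839)], 1], [[-0.395, 0.187, 0], [0, 0, np.float64(-0.875)], 1], [[-0.407, 0.196, 0], [0, 0, np.float64(-0.903)], 1], [[-0.415, 0.202, 0], [0, 0, np.float64(-0.925)], 1], [[-0.42, 0.207, 0], [0, 0, np.float64(-0.938)], 1], [[-0.422, 0.208, 0], [0, 0, np.float64(-0.942)], 1],
```

View pics/wrist2.png

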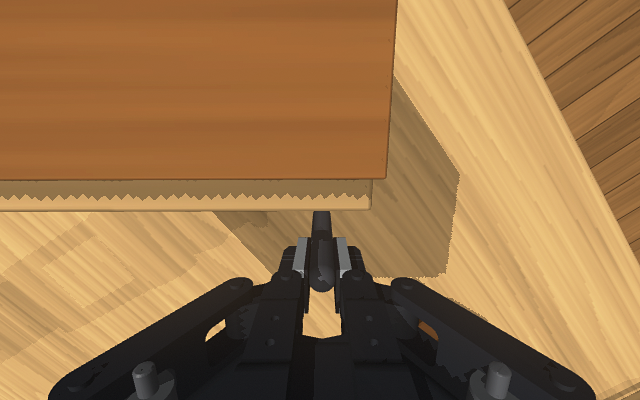

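The bar at (321,265) is held between both pads, with a measured opening of about 12 mm. Next is the first leg of the arc.

Call:
move_arm([
  [[-0.002, -0.002, 0], [0, 0, -0.005], 1],
  [[-0.007, -0.006, 0], [0, 0, -0.018], 1],
  [[-0.015, -0.013, 0], [0, 0, -0.04], 1],
  [[-0.026, -0.022, 0], [0, 0, -0.068], 1],
  [[-0.04, -0.033, 0], [0, 0, -0.103], 1],
  [[-0.056, -0.046, 0], [0, 0, -0.144], 1],
  [[-0.075, -0.06, 0], [0, 0, -0.19], 1],
  [[-0.096, -0.074, 0], [0, 0, -0.24], 1],
  [[-0.119, -0.09, 0], [0, 0, -0.296], 1],
  [[-0.144, -0.105, 0], [0, 0, -0.353], 1],
  [[-0.17, -0.12, 0], [0, 0, -0.413], 1],
  [[-0.197, -0.135, 0], [0, 0, -0.475], 1],
  [[-0.225, -0.149, 0], [0, 0, -0.538], 1],
  [[-0.254, -0.163, 0], [0, 0, -0.6], 1],
  [[-0.283, -0.175, 0], [0, 0, -0.663], 1],
  [[-0.311, -0.186, 0], [0, 0, -0.724], 1],
  [[-0.34, -0.196, 0], [0, 0, -0.783], 1],
  [[-0.367, -0.205, 0], [0, 0, -0.84], 1],
  [[-0.392, -0.213, 0], [0, 0, -0.893], 1],
  [[-0.416, -0.219, 0], [0, 0, -0.942], 1],
])

```text
time_s: 5.15
position: [0.6099, -0.0107, 0.1851]
orientation: [0.0, 0.843, -0.539, 0.002]
ft_force: [2.4, -6.7, 4.0]
width: 0.139
```

```bash
python3 - <<'E'
from h import *
w=cap('wrist','wrist3');o=r.get_obs();print(o['position'],o['width'],o['ft_force'],o['torque'],o['joint_positions'])
E
```

```text
[ 0.60894496 -0.01088475  0.1850845 ] 0.14335621463556453 [ 1.46609477 -6.66171619  2.8822915 ] [-0.97731171 -0.24257511 -0.16088858] [-0.19992087  0.55989856  1.52032188 -0.00284528  1.06012543  0.93953347]
```

View pics/wrist3.png

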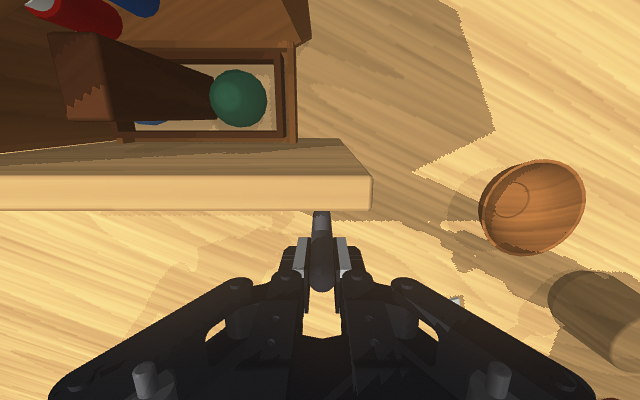

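The door is following. The handle is still held at (321,265), the rack shows behind the door, and the green egg is at (238,98).

Call:
move_arm([
  [[-0.023, -0.006, 0], [0, 0, -0.047], 1],
  [[-0.046, -0.011, 0], [0, 0, -0.094], 1],
  [[-0.07, -0.015, 0], [0, 0, -0.141], 1],
  [[-0.093, -0.019, 0], [0, 0, -0.188], 1],
  [[-0.117, -0.022, 0], [0, 0, -0.236], 1],
  [[-0.14, -0.025, 0], [0, 0, -0.283], 1],
  [[-0.164, -0.028, 0], [0, 0, -0.33], 1],
  [[-0.187, -0.029, 0], [0, 0, -0.377], 1],
  [[-0.211, -0.03, 0], [0, 0, -0.424], 1],
  [[-0.235, -0.031, 0], [0, 0, -0.471], 1],
  [[-0.259, -0.031, 0], [0, 0, -0.518], 1],
  [[-0.282, -0.03, 0], [0, 0, -0.565], 1],
  [[-0.306, -0.029, 0], [0, 0, -0.613], 1],
  [[-0.33, -0.028, 0], [0, 0, -0.66], 1],
  [[-0.353, -0.026, 0], [0, 0, -0.707], 1],
  [[-0.377, -0.023, 0], [0, 0, -0.754], 1],
  [[-0.401, -0.02, 0], [0, 0, -0.801], 1],
  [[-0.424, -0.016, 0], [0, 0, -0.848], 1],
  [[-0.447, -0.011, 0], [0, 0, -0.895], 1],
  [[-0.471, -0.006, 0], [0, 0, -0.942], 1],
])

```text
time_s: 7.2
position: [0.5147, -0.0118, 0.185]
orientation: [-0.001, -0.694, 0.72, -0.001]
ft_force: [-1.0, -6.4, 6.1]
width: 0.141
```

Call:
move_arm([
  [[-0.024, 0.006, 0], [0, 0, -0.049], 1],
  [[-0.05, 0.013, 0], [0, 0, -0.103], 1],
  [[-0.078, 0.021, 0], [0, 0, -0.159], 1],
  [[-0.106, 0.03, 0], [0, 0, -0.219], 1],
  [[-0.135, 0.041, 0], [0, 0, -0.28], 1],
  [[-0.164, 0.052, 0], [0, 0, -0.342], 1],
  [[-0.193, 0.065, 0], [0, 0, -0.405], 1],
  [[-0.222, 0.078, 0], [0, 0, -0.467], 1],
  [[-0.249, 0.092, 0], [0, 0, -0.529], 1],
  [[-0.276, 0.107, 0], [0, 0, -0.589], 1],
  [[-0.301, 0.122, 0], [0, 0, -0.647], 1],
  [[-0.324, 0.136, 0], [0, 0, -0.701], 1],
  [[-0.345, 0.15, 0], [0, 0, -0.752], 1],
  [[-0.365, 0.164, 0], [0, 0, -0.798], 1],
  [[-0.381, 0.176, 0], [0, 0, -0.839], 1],
  [[-0.395, 0.187, 0], [0, 0, -0.875], 1],
  [[-0.407, 0.196, 0], [0, 0, -0.903], 1],
  [[-0.415, 0.202, 0], [0, 0, -0.925], 1],
  [[-0.42, 0.207, 0], [0, 0, -0.938], 1],
  [[-0.422, 0.208, 0], [0, 0, -0.942], 1],
])

```text
time_s: 9.2
position: [0.4293, 0.0312, 0.185]
orientation: [-0.001, -0.507, 0.862, 0.001]
ft_force: [-1.0, -4.3, 9.0]
width: 0.143
```

```bash
python3 - <<'E'
from h import *
w=cap('wrist','wrist4');s=cap('scene','scene4');o=r.get_obs();print(o['position'],o['width'],o['ft_force'],o['torque'],o['joint_positions'])
E
```

```text
[0.42930332 0.03125256 0.18498431] 0.14363659154732727 [-2.14168875 -3.71620037 10.72331127] [-0.61199653  0.37381875 -0.17891697] [-1.87783783e-01  3.46591471e-01  1.95103641e+00 -6.91301425e-04
  8.46354293e-01  1.89097441e+00]
```

View pics/wrist4.png

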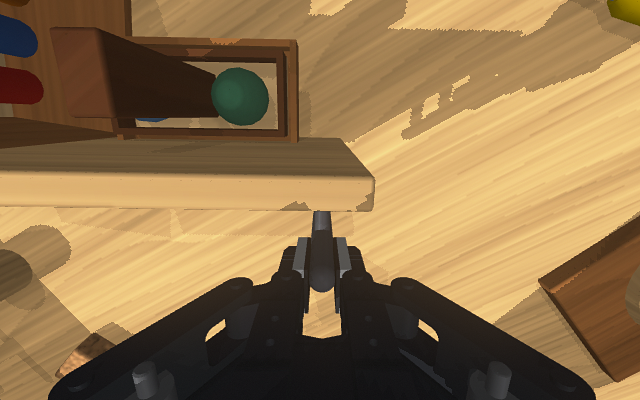

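View pics/scene4.png

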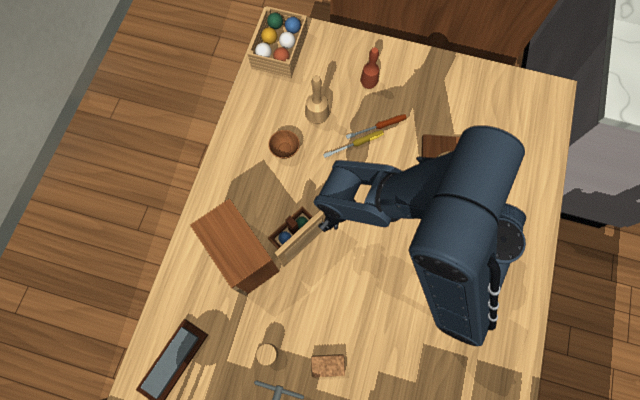

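The door stands at about 81 degrees and both eggs are in the caddy. Now I'll let go of the handle and rise.

Call:
move_arm([
  [[0, 0, 0], [0, 0, 0], 0],
  [[0, 0, 0], [0, 0, 0], -0.5],
  [[0, 0, 0], [0, 0, 0], -0.5],
  [[0, 0, 0], [0, 0, 0], -0.5],
  [[0, 0, 0], [0, 0, 0], -0.5],
  [[0, 0, 0.03], [0, 0, 0], -0.5],
  [[0, 0, 0.08], [0, 0, 0], -0.5],
  [[0, 0, 0.15], [0, 0, 0], -0.5],
  [[0, 0, 0.25], [0, 0, 0], -0.5],
  [[0, 0, 0.35], [0, 0, 0], -0.5],
  [[0, 0, 0.43], [0, 0, 0], -0.5],
  [[0, 0, 0.48], [0, 0, 0], -1],
  [[0, 0, 0.5], [0, 0, 0], -1],
  [[0, 0, 0.5], [0, 0, 0], -1],
])

```text
time_s: 10.7
position: [0.4308, 0.0311, 0.2848]
orientation: [0.0, -0.507, 0.862, -0.0]
ft_force: [-0.1, -0.4, -0.4]
width: 1.0
```

```bash
python3 - <<'E'
from h import *
w=cap('wrist','wrist5');s=cap('scene','scene5');d=cap('side','side5');o=r.get_obs();print(o['position'],o['orientation'],o['width'],o['ft_force'])
f=lambda x:cv2.resize(x,None,fx=4,fy=4,interpolation=cv2.INTER_CUBIC)
cv2.imwrite('pics/zd.png',np.hstack([f(s['img'][180:280,240:340]),f(d['img'][140:240,320:420])])[:,:,::-1])
E
```

```text
[0.43011951 0.03121744 0.28361162] [-6.52769712e-04 -5.07056189e-01  8.61912558e-01  5.80141613e-04] 1.0000013967298464 [ 0.07151313 -0.01059459 -0.42166141]
```

View pics/wrist5.png

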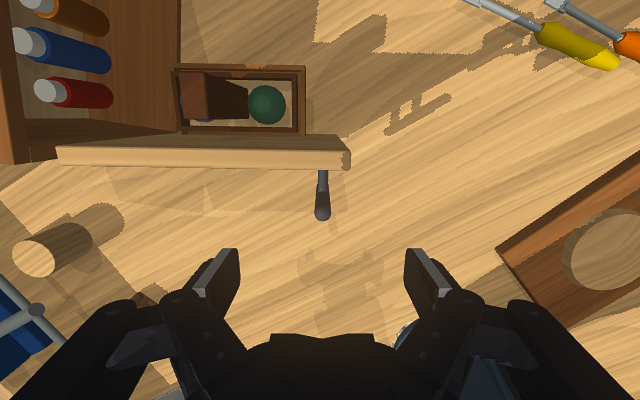

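View pics/zd.png

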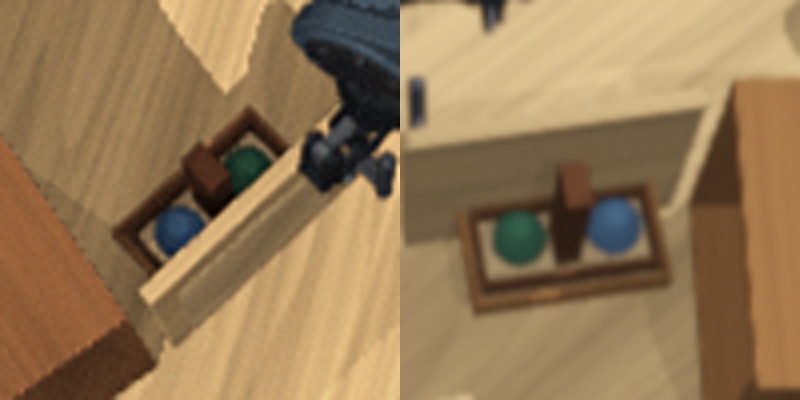

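```bash
python3 - <<'E'
from h import *
w=load('wrist5');s=load('scene5');d=load('side5')
f=lambda x,k:cv2.resize(x,None,fx=k,fy=k,interpolation=cv2.INTER_CUBIC)
a=f(w['img'][55:155,160:310],4); b=f(s['img'][205:240,275:310],11.4)[:400,:]
a=cv2.convertScaleAbs(a,alpha=1.6); cv2.imwrite('pics/ze.png',a[:,:,::-1]); cv2.imwrite('pics/zf.png',cv2.convertScaleAbs(b,alpha=1.6)[:,:,::-1])
print('wrist',onz(w,194,98,.205),'side',onz(d,363.5,186,.205))
H=np.array([.561,.185]);t=np.radians(51.85-81);ux=np.array([np.cos(t),np.sin(t)]);uy=np.array([-ux[1],ux[0]])
print('model',H+.052*ux-.11*uy)
print('handle',onz(w,322,213,.215), H-.038*ux-.198*uy)
E
```

```text
wrist [0.55248132 0.07314336 0.205     ] side [0.55509963 0.06901747 0.205     ]
model [0.55283332 0.0636027 ]
handle [0.42957402 0.03180907 0.215     ] [0.43136745 0.03058691]
```

View pics/ze.png

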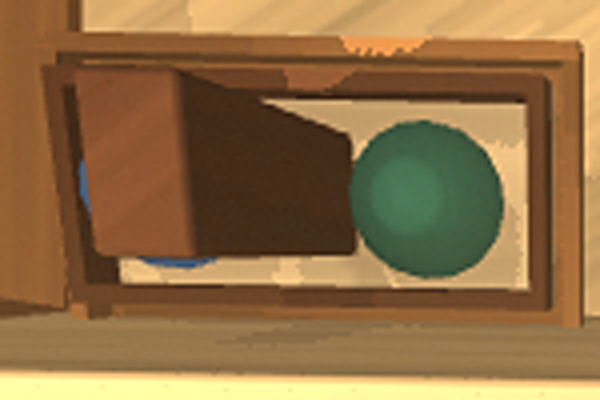

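View pics/zf.png

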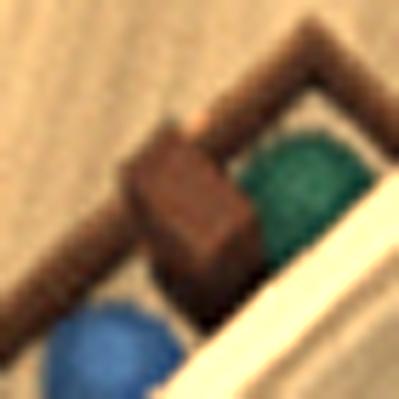

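```bash
python3 - <<'E'
from h import *
w=load('wrist5');s=load('scene5');d=load('side5')
print('wrist',onz(w,194,95.8,.205),'side',onz(d,363.5,186,.205),'scene',onz(s,291.5,222.5,.205))
print(tri(w,(194,95.8),d,(363.5,186)),tri(w,(194,95.8),s,(291.5,222.5)))
c=[onz(w,160+x/4,55+y/4,.205)[:2] for x,y in [(77,72),(177,70),(192,255),(98,253)]]
print([np.linalg.norm(c[i]-c[(i+1)%4]).round(4) for i in range(4)],np.degrees(np.arctan2(*(c[1]-c[0])[::-1])),np.degrees(np.arctan2(*(c[2]-c[3])[::-1])))
E
```

```text
wrist [0.55373496 0.0722187  0.205     ] side [0.55509963 0.06901747 0.205     ] scene [0.55106652 0.07599064 0.205     ]
(array([0.55432425, 0.0713533 , 0.20270399]), np.float64(0.0031288839258901842)) (array([0.55347558, 0.07432371, 0.1996119 ]), np.float64(0.0033839495818548497))
[np.float64(0.0183), np.float64(0.0324), np.float64(0.0179), np.float64(0.0317)] -117.98177076597061 -120.19284418345956
```

Call:
move_arm([
  [[0.03, 0.01, 0], [0, 0, 0], -1],
  [[0.1, 0.03, 0], [0, 0, 0], -1],
  [[0.2, 0.065, 0], [0, 0, 0], -1],
  [[0.3, 0.1, 0], [0, 0, 0], -1],
  [[0.4, 0.13, 0], [0, 0, 0], -1],
  [[0.5, 0.16, 0], [0, 0, 0], -1],
  [[0.57, 0.185, 0], [0, 0, 0], -1],
  [[0.61, 0.2, 0], [0, 0, 0], -1],
  [[0.62, 0.2, 0], [0, 0, 0], -1],
  [[0.62, 0.2, 0], [0, 0, 0], -1],
  [[0.62, 0.2, 0], [0, 0, 0], -1],
])

```text
time_s: 11.95
position: [0.5539, 0.071, 0.2841]
orientation: [-0.0, -0.507, 0.862, 0.0]
ft_force: [0.2, 0.6, -0.1]
width: 0.999
```

```bash
python3 - <<'E'
from h import *
w=cap('wrist','wrist6');o=r.get_obs();print(o['position'],o['orientation'],o['width'],o['ft_force'])
print(proj(w,[*o['position'][:2],.205]))
E
```

```text
[0.55391444 0.07100574 0.28425664] [-3.53344170e-04 -5.06989263e-01  8.61952272e-01  2.07076849e-04] 0.9988458153366835 [-0.18910386 -0.96156461 -0.2834662 ]
(np.float64(321.9235913463943), np.float64(207.555104455316))
```

View pics/wrist6.png

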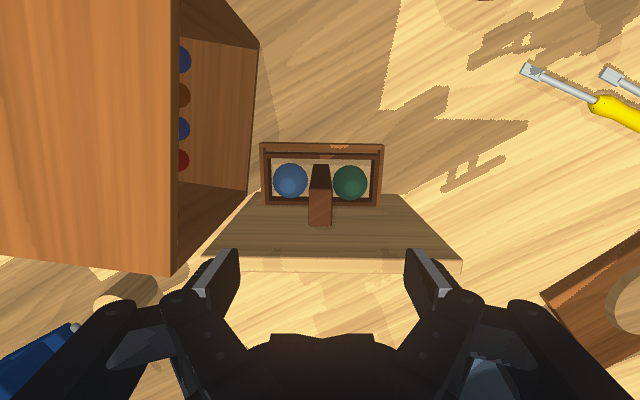

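The post top is centred at (320,207), against a predicted (322,207.5). Next: descend and grip.

Call:
move_arm([
  [[0, 0, -0.03], [0, 0, 0], -1],
  [[0, 0, -0.09], [0, 0, 0], -1],
  [[0, 0, -0.17], [0, 0, 0], -1],
  [[0, 0, -0.25], [0, 0, 0], -1],
  [[0, 0, -0.33], [0, 0, 0], -1],
  [[0, 0, -0.41], [0, 0, 0], -1],
  [[0, 0, -0.48], [0, 0, 0], -1],
  [[0, 0, -0.53], [0, 0, 0], -1],
  [[0, 0, -0.565], [0, 0, 0], -1],
  [[0, 0, -0.58], [0, 0, 0], -1],
  [[0, 0, -0.58], [0, 0, 0], -0.5],
  [[0, 0, -0.58], [0, 0, 0], 0],
  [[0, 0, -0.58], [0, 0, 0], 0.3],
  [[0, 0, -0.58], [0, 0, 0], 0.5],
  [[0, 0, -0.58], [0, 0, 0], 0.7],
  [[0, 0, -0.58], [0, 0, 0], 1],
  [[0, 0, -0.58], [0, 0, 0], 1],
  [[0, 0, -0.58], [0, 0, 0], 1],
  [[0, 0, -0.58], [0, 0, 0], 1],
  [[0, 0, -0.58], [0, 0, 0], 1],
], force=60)

```text
time_s: 14.0
position: [0.5551, 0.0714, 0.1688]
orientation: [0.001, -0.507, 0.862, -0.0]
ft_force: [0.4, 2.6, 6.1]
width: 0.224
```

```bash
python3 - <<'E'
from h import *
w=cap('wrist','wrist7');o=r.get_obs();print(o['position'],o['orientation'],o['width'],o['ft_force'],o['torque'])
E
```

```text
[0.55505707 0.07137557 0.16877357] [ 5.47184170e-04 -5.07067977e-01  8.61905883e-01 -1.23319569e-04] 0.22580163700307204 [0.18139574 1.13259203 5.67732698] [ 0.18144128  0.02626652 -0.04494429]
```

View pics/wrist7.png

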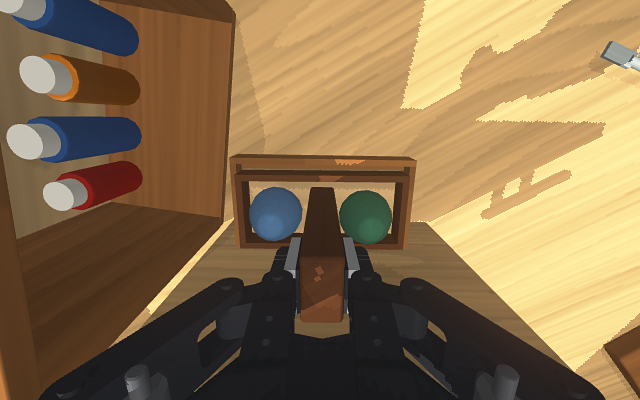

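The post is held at 19 mm, with both eggs standing at (275,213) and (366,216). I'll lift straight up 140 mm.

Call:
move_arm([
  [[0, 0, 0.005], [0, 0, 0], 1],
  [[0, 0, 0.015], [0, 0, 0], 1],
  [[0, 0, 0.03], [0, 0, 0], 1],
  [[0, 0, 0.055], [0, 0, 0], 1],
  [[0, 0, 0.09], [0, 0, 0], 1],
  [[0, 0, 0.13], [0, 0, 0], 1],
  [[0, 0, 0.18], [0, 0, 0], 1],
  [[0, 0, 0.23], [0, 0, 0], 1],
  [[0, 0, 0.28], [0, 0, 0], 1],
  [[0, 0, 0.33], [0, 0, 0], 1],
  [[0, 0, 0.38], [0, 0, 0], 1],
  [[0, 0, 0.43], [0, 0, 0], 1],
  [[0, 0, 0.48], [0, 0, 0], 1],
  [[0, 0, 0.53], [0, 0, 0], 1],
  [[0, 0, 0.58], [0, 0, 0], 1],
  [[0, 0, 0.62], [0, 0, 0], 1],
  [[0, 0, 0.655], [0, 0, 0], 1],
  [[0, 0, 0.68], [0, 0, 0], 1],
  [[0, 0, 0.695], [0, 0, 0], 1],
  [[0, 0, 0.7], [0, 0, 0], 1],
])

```text
time_s: 16.05
position: [0.5547, 0.0711, 0.3085]
orientation: [0.0, -0.507, 0.862, -0.0]
ft_force: [0.1, -0.7, -3.5]
width: 0.227
```

```bash
python3 - <<'E'
from h import *
w=cap('wrist','wrist8');s=cap('scene','scene8');d=cap('side','side8');o=r.get_obs();print(o['position'],o['orientation'],o['width'],o['ft_force'],o['torque'])
f=lambda x:cv2.resize(x,None,fx=4,fy=4,interpolation=cv2.INTER_CUBIC)
cv2.imwrite('pics/zg.png',np.hstack([f(s['img'][180:280,240:340]),f(d['img'][140:240,320:420])])[:,:,::-1])
E
```

```text
[0.55445874 0.07114778 0.30798388] [-3.08166884e-04 -5.07067924e-01  8.61906012e-01  2.27998857e-04] 0.22596255241393456 [-0.54969298  1.16127249 -4.92255548] [-0.026406   -0.00703235  0.01655384]
```

View pics/wrist8.png

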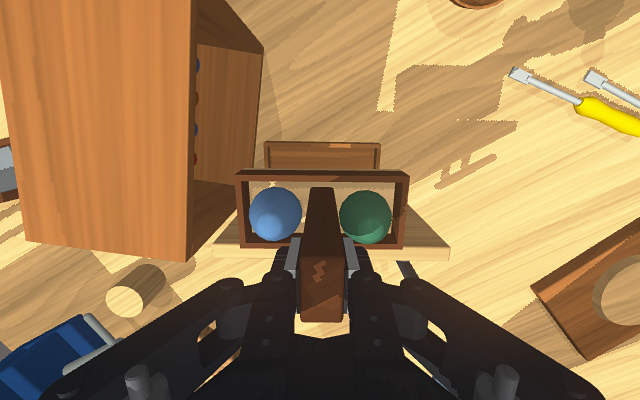

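View pics/zg.png

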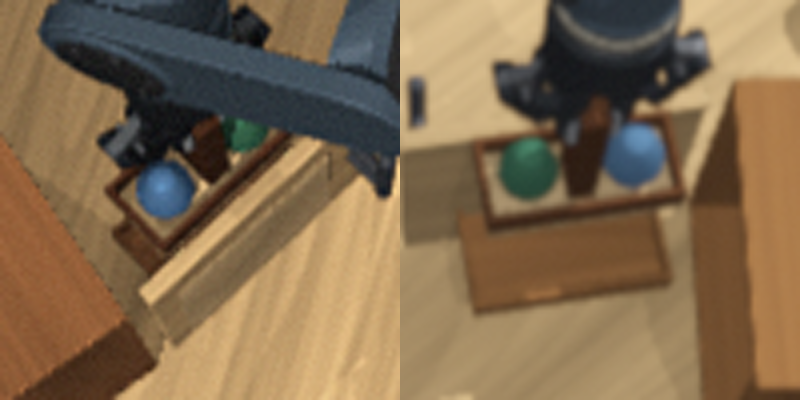

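The caddy is held about 14 cm above the rack, level, with both eggs in it and the door still open. I'll hold for 4 s.

Call:
move_arm([
  [[0, 0, 0], [0, 0, 0], 1],
  [[0, 0, 0], [0, 0, 0], 1],
  [[0, 0, 0], [0, 0, 0], 1],
  [[0, 0, 0], [0, 0, 0], 1],
  [[0, 0, 0], [0, 0, 0], 1],
  [[0, 0, 0], [0, 0, 0], 1],
  [[0, 0, 0], [0, 0, 0], 1],
  [[0, 0, 0], [0, 0, 0], 1],
  [[0, 0, 0], [0, 0, 0], 1],
  [[0, 0, 0], [0, 0, 0], 1],
  [[0, 0, 0], [0, 0, 0], 1],
  [[0, 0, 0], [0, 0, 0], 1],
  [[0, 0, 0], [0, 0, 0], 1],
  [[0, 0, 0], [0, 0, 0], 1],
  [[0, 0, 0], [0, 0, 0], 1],
  [[0, 0, 0], [0, 0, 0], 1],
  [[0, 0, 0], [0, 0, 0], 1],
  [[0, 0, 0], [0, 0, 0], 1],
  [[0, 0, 0], [0, 0, 0], 1],
  [[0, 0, 0], [0, 0, 0], 1],
])

```text
time_s: 18.2
position: [0.5547, 0.0711, 0.3083]
orientation: [0.0, -0.507, 0.862, -0.0]
ft_force: [0.6, 0.5, -3.0]
width: 0.224
```

Call:
move_arm([
  [[0, 0, 0], [0, 0, 0], 1],
  [[0, 0, 0], [0, 0, 0], 1],
  [[0, 0, 0], [0, 0, 0], 1],
  [[0, 0, 0], [0, 0, 0], 1],
  [[0, 0, 0], [0, 0, 0], 1],
  [[0, 0, 0], [0, 0, 0], 1],
  [[0, 0, 0], [0, 0, 0], 1],
  [[0, 0, 0], [0, 0, 0], 1],
  [[0, 0, 0], [0, 0, 0], 1],
  [[0, 0, 0], [0, 0, 0], 1],
  [[0, 0, 0], [0, 0, 0], 1],
  [[0, 0, 0], [0, 0, 0], 1],
  [[0, 0, 0], [0, 0, 0], 1],
  [[0, 0, 0], [0, 0, 0], 1],
  [[0, 0, 0], [0, 0, 0], 1],
  [[0, 0, 0], [0, 0, 0], 1],
  [[0, 0, 0], [0, 0, 0], 1],
  [[0, 0, 0], [0, 0, 0], 1],
  [[0, 0, 0], [0, 0, 0], 1],
  [[0, 0, 0], [0, 0, 0], 1],
])

```text
time_s: 20.2
position: [0.5547, 0.0711, 0.3083]
orientation: [0.0, -0.507, 0.862, 0.0]
ft_force: [0.7, -0.3, -3.7]
width: 0.227
```

```bash
python3 - <<'E'
from h import *
w=cap('wrist','wrist9');s=cap('scene','scene9');o=r.get_obs();print(o['time_s'],o['position'],o['orientation'],o['width'],o['ft_force'])
print(np.abs(load('wrist8')['img'].astype(int)-w['img']).mean())
cv2.imwrite('pics/zh.png',np.hstack([w['img'],])[:,:,::-1])
E
```

```text
20.3 [0.55466527 0.07113129 0.30830597] [-1.93537802e-05 -5.07101524e-01  8.61886329e-01 -1.03974402e-05] 0.22562228658241681 [ 0.74625471  0.6218881  -3.21210833]
0.7276953125
```

View pics/wrist9.png

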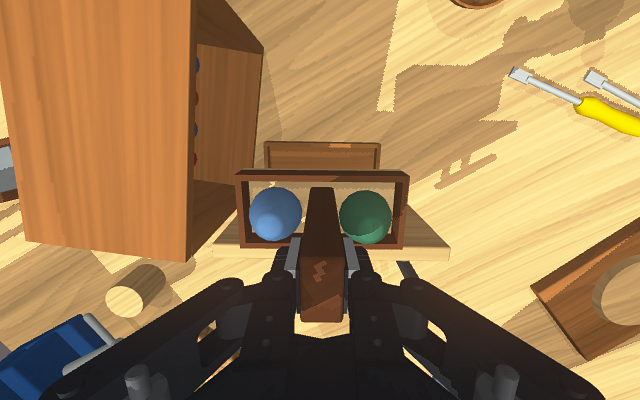

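View pics/scene9.png

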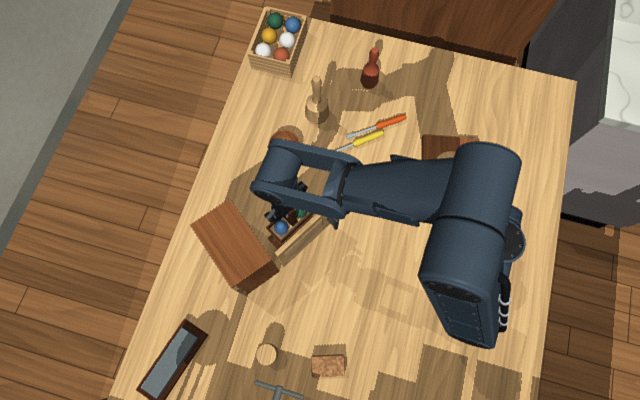

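Nothing has changed over the hold: the eggs are still at (275,213) and (366,216), and the mallets, gouges, blank and block are where they were. Handing in.

```bash
python3 -c "
from cell import r
print(r.close_job())"
```

```text
the job is handed in; nothing more can be done
None
```

The job is done and handed in at 20.3 s. I swung the door to about 81° by its handle and let go. Then I gripped the caddy by its post and lifted it straight up 14 cm above the rack. I held it there for 4 s and handed in while still holding it.

- **Caddy and grip:** The last readings showed the tool still and level, with a grip opening of about 19 mm on the 20 mm post and a load of about 3.5 N.
- **Eggs and door:** Both eggs were standing in the caddy, and the door stayed open.
- **Other objects:** I judged these by eye. The mallets, gouges, block and blank looked undisturbed. The bowl was mostly hidden behind the arm in the final picture, but it looked unmoved where visible.
- **Disagreements:** The camera estimates of the post's position differed by up to about 8 mm along the door. A wrist view from directly above matched the position I used to about 2 pixels, and the grip then held as expected. No check failed.

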